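Set the comparator stage to the gauge block, taking up the backlash

ROBOT

A 6-joint arm with a two-finger parallel gripper is mounted at the origin on the work surface. World frame = base frame: x ahead of the robot, y to its left, z up, the work surface at z = 0. Lengths are in m, angles in rad, forces in N, time in s.
With the tool pointing down it reaches from about 0.2 to 0.875 m from the base axis. Payload 3.4 kg.
Tool frame: the origin (TCP) lies between the finger pads; the fingertips stand 25 mm ahead of it and the grasp point (between the pads) lies 6 mm ahead of it (r.nose_length is the z of the fingertips in the tool frame, in m); z points along the fingers, x is the direction in which the jaws open and shut, and the axes are right-handed (so a half turn about z gives the same grasp; the last joint's range is limited). The gripper opens to 94 mm and grips with 3 to 60 N. Pads are 16 mm wide; open, the fingers measure 119 mm over their backs; the gripper's body (75 mm by 177 mm) begins 78 mm behind the grasp point.
Start: joints at [-1.233, 0.276, 1.505, -0, 1.361, -0.121], TCP at [0.255, -0.516, 0.23] pointing down, gripper open.
Joint ranges: [-2.89, 2.89], [-0.75, 2.08], [0.22, 2.7], [-1.18, 4.32], [0.11, 2.71], [-2.7, 2.7]. Speed limits (rad/s): [2.57, 2.57, 3.14, 3.14, 3.14, 3.14].

INTERFACE

Orientations are given as a unit quaternion [w, x, y, z].
In Python, from plant import r, gripper_to, inverse_kinematics, vision, models, telemetry gives the robot as it stands. Calls block until the motion is done:
- r.move_to(position, orientation): joint-space move of the TCP to a pose.
- r.move_l(position, rot=None, vel=0.15, guard=None): straight line of the TCP; rot=None keeps the orientation; vel is the mean speed in m/s. With guard (N) it stops when the force on the tool has changed by that much, and returns True; else False.
- r.movej(angles): joint-space move.
- gripper_to(opening, f_grip=None): finger opening in m; f_grip is the grip in N (None keeps the last); returns when the fingers have stopped.
- r.hold(seconds).
- inverse_kinematics(position, orientation): joint angles nearest the present ones, or None.
- vision.snapshot(name): name is "scene" or "top" or "wrist"; returns the picture (400x640x3 uint8, red, green, blue); there is no depth.
- vision.get_calibration(name): a dict with "fx", "fy", "cx", "cy" (pixels), "D" ([k1, k2, p1, p2, k3] as OpenCV has them; the pictures are not rectified), "position" and "orientation" of the camera in the world. Camera axes: x right, y down, z forward; pixel columns grow to the right and rows downward; lengths in m; the calibration is good to about 2 mm. A picture is of the moment at which its call begins: read the wrist's pose just before it. get_calibration takes no time and is no camera call; for the wrist camera it gives the pose at the moment of the call.
A pose or a line that the arm cannot do raises r.PlanningError and nothing moves.
- r.sign_off(): hands the job in, once; it reports no verdict.
Trained networks look in the newest picture that a camera, given by its name, has taken for a name from the list of things; names that differ only in an ending like _2 or _b are one class to them, and where a whole thing is asked for, a point or a joint stands for the part that bears it (a point fixed in the world has none). Each returns a list of dicts, best first, with "score" (0 to 1); they miss things now and then, are a little off and sometimes report something else, mostly with a low value. They report only what shows in the picture. A call takes as long as a camera call. They do not tell look-alikes from the thing itself.
- models.boxes_of(thing, camera): "at" ([x, y, z] in m, in world coordinates, good to about 4 mm: the middle of the surface that is visible of it).
- models.regions_of(thing, camera): "pixels" (400x640 bool, what is visible of it).
- models.mark_of(thing, camera): "at" ([x, y, z] in m, in world coordinates, good to about 4 mm: a listed point, or the origin of a listed thing).
Readings, each from a call of its own:
- telemetry.current_t(): time.
- telemetry.current_joints(): joint angles.
- telemetry.current_dq(): joint speeds.
- telemetry.current_joint_efforts(): joint torques, N m.
- telemetry.current_ee_pos(): TCP position.
- telemetry.current_tool_rot(): TCP orientation.
- telemetry.current_wrist_force(): force on the tool from outside, world axes, zero at the start.
- telemetry.current_torque(): the same for the moment, N m.
- telemetry.current_opening(): finger opening in m.
Only numpy, scipy, OpenCV 4.12 (cv2) and the standard library are available. Lean on these libraries where they do the work, as an engineer would, in place of code of your own. Each camera call takes 0.05 s, during which the arm holds its last target. There are 200 camera calls.

TASK

Draw the sliding carriage back by its upright post, stand the middle-length gauge block of the three in the seat in front of the dial indicator's pin, then use the post to run the carriage up gently against the block until the indicator's needle stands at the set mark on the dial. The post has play in the carriage, so come to the mark in the run-up direction only, never running past it, and leave the play taken up in that direction, with the post let go and everything else on the table left alone.

Things in the scene. Friction and masses are not known exactly. Their poses are not given: they have to be found in the camera images.
- stage: Aluminium base plate of the comparator stage, 110 (x) x 340 (y) x 20 mm high, fixed to the table, at any yaw within about 0.35 rad. Origin on the table surface; the plate runs from y = -180 to +160 mm of it. Its +y is the run-up direction, from the carriage towards the dial indicator; z up.
- carriage: Dark steel carriage, 76 (x) x 60 (y) x 26 mm, that slides along the stage's y on two rails; travel 88 mm from its rear stop (origin at stage y = -135 mm) towards the indicator. Origin at the centre of its underside, 24 mm above the table; axes as the stage's. Dry friction of about 7 N and light damping hold it where it is left, also against the indicator's spring.
- nose (a point): Centre of the flat round end (18 mm diameter) of the 40 mm long rod on the carriage's +y side, 38 mm above the table; it pushes the gauge block. At the start it is 8 to 34 mm from the pin's tip.
- post_top (a point): Centre of the top of the square aluminium post (drive handle) on the carriage: 20 x 20 mm, free to grip from 57 to 99 mm (this point) above the table, sides parallel to the stage. It has 6 mm of play along y: 3 mm either way of the carriage's origin. In the play it moves with under 1 N, at either end it drives the carriage. Taken up in the run-up direction it stands 3 mm to +y.
- seat (a point): Point on the top face of the base plate (20 mm above the table) where the centre of the gauge block's underside goes, with the block's length along the stage's y. Two low guides (6 mm high, 43 mm long) stand either side, 30 mm apart inside. A block centred here has its far end 6 mm short of the free pin.
- pin_tip (a point): Centre of the flat steel tip (16 mm diameter) of the dial indicator's spring pin, 38 mm above the table, facing -y of the stage. Pushed in towards +y it yields against about 1 N per mm, with up to 12 mm travel.
- dial_centre (a point): Axis of the dial, 69.5 mm above the table, at the height of the needle. The dial faces up: an 88 mm steel bezel with a white face 80 mm across.
- needle_tip (a point): Point on the black needle (6 mm wide) 32 mm from the dial's axis, at its tip. With the pin free it points to -x of the stage (to the robot); it turns clockwise seen from above, 0.4 rad for each mm that the pin is pushed in.
- set_mark (a point): Set mark: 1 mm inside the inner end of the black block (10 x 8 mm, 5 mm high) on the bezel, 32 mm from the dial's axis and at the needle's height. It stands 1.2 to 2.2 rad clockwise of the needle's free position; the bezel can be turned by hand, but must stay.
- gauge: The middle-length gauge block: plain steel, 24 (x) x 40 (y, length) x 36 mm high, about 0.27 kg, loose on the table left of the stage. Origin at the centre of its underside.
- gauge_short: Short gauge block, 24 x 28 x 36 mm high, not wanted. Origin at the centre of its underside.
- gauge_long: Long gauge block, 24 x 56 x 36 mm high, not wanted. Origin at the centre of its underside.
- post_a: Bystander: steel optics post 13 mm thick on a 44 mm foot, 75 mm high.
- post_b: Bystander: steel optics post 13 mm thick on a 44 mm foot, 55 mm high.
- lens_ring: Bystander: dark lens ring, 52 mm across, 12 mm high.
- driver: Bystander: screwdriver with black handle, 150 mm long, lying.
- screw_jar: Bystander: jar 50 mm across, 60 mm high.
- bracket: Bystander: aluminium angle bracket, 40 x 30 mm, 40 mm high.
Things that resemble listed ones, but are neither listed nor needed, are in the scene too. What is shaped like the gauge but turquoise or yellow is not meant.

How it is judged:
By the outcome, as a careful person would: the job done as asked, in the order asked, and still so for the second after the job is handed in, with the robot touching nothing.
It also fails if it takes over 64 s, if anything falls off the work surface, if the arm or the gripper's body presses on something with over 40 N, if the wrist force passes 120 N, or if a joint passes its speed limit or range.

## Working session

There is one attempt and no reset: what is moved stays moved. The work goes in short steps, each a Python script; the robot and the scene stay as the last script left them, time stands still between calls to the robot, and variables do not carry over. Pictures are saved under pics/ and viewed, about 8 in all and at most 12, crops included, and the job is handed in when it is done.

```bash
ls; mkdir -p pics; python3 - <<'E'
from plant import r, vision, models, telemetry
import cv2,numpy as np
for c in ["scene","top"]:
    im=vision.snapshot(c); cv2.imwrite(f"pics/{c}0.png",im[:,:,::-1])
    k=vision.get_calibration(c); print(c,np.round(k["position"],3),np.round(k["orientation"],3),k["fx"])
    for t in ["nose","post_top","seat","pin_tip","dial_centre","needle_tip","set_mark","gauge","gauge_short","gauge_long","stage","carriage"]:
        print(t,[(np.round(d["at"],4).tolist(),round(d["score"],2)) for d in models.mark_of(t,c)[:3]])
print(telemetry.current_t(), vision.get_calibration("wrist"), telemetry.current_tool_rot())
E
```

```text
pics
scene [1.263 0.403 0.907] [-0.208  0.506  0.781 -0.302] 421.58627353035473
nose [([0.5641, -0.1174, 0.0392], 0.58), ([0.5935, 0.2122, -0.0001], 0.35)]
post_top [([0.575, -0.1864, 0.1004], 0.58)]
seat [([0.5736, -0.1144, 0.0212], 0.73)]
pin_tip [([0.3332, 0.1598, 0.0045], 0.43)]
dial_centre [([0.3355, 0.1574, 0.0015], 0.74)]
needle_tip [([0.5285, -0.0169, 0.0693], 0.42)]
set_mark [([0.5558, 0.0203, 0.0689], 0.76), ([0.334, 0.1569, 0.0042], 0.35)]
gauge [([0.5278, 0.2921, 0.0013], 0.73), ([0.4969, 0.4633, 0.0054], 0.7), ([0.3987, 0.3743, 0.0027], 0.57)]
gauge_short [([0.454, 0.296, -0.0027], 0.52)]
gauge_long [([0.4621, 0.1891, -0.0028], 0.7)]
stage [([0.5692, -0.1153, -0.0018], 0.76), ([0.5749, -0.1874, 0.0973], 0.21)]
carriage [([0.5716, -0.1836, 0.0249], 0.96), ([0.5648, -0.0914, 0.0379], 0.71), ([0.5298, -0.0172, 0.0701], 0.45)]
top [0.52  0.115 1.168] [ 0.016 -0.703  0.711 -0.002] 449.6456998652757
nose [([0.568, -0.1161, 0.0408], 0.69)]
post_top [([0.5702, -0.189, 0.096], 0.65), ([0.5313, -0.0159, 0.0704], 0.53)]
seat [([0.569, -0.1165, 0.0216], 0.86)]
pin_tip [([0.5561, 0.0
[... 200 characters left out ...]
[0.5725, 0.4211, -0.0002], 0.76), ([0.4013, 0.3726, -0.0053], 0.76), ([0.4994, 0.3727, 0.0013], 0.71)]
gauge_short [([0.4543, 0.2958, 0.0007], 0.62), ([0.5537, 0.0184, 0.0695], 0.51)]
gauge_long [([0.4648, 0.1928, -0.0034], 0.78)]
stage [([0.5699, -0.1161, -0.0001], 0.62)]
carriage [([0.5729, -0.1859, 0.0238], 0.57)]
1.3 {'fx': 286.1993972718733, 'fy': 286.1993972718733, 'cx': 316.7802753446085, 'cy': 199.71262091167014, 'D': array([0.00733013, 0.        , 0.        , 0.        , 0.        ]), 'position': array([ 0.32743166, -0.48031565,  0.38296494]), 'orientation': array([ 0.11843648,  0.84110835, -0.52267607, -0.07293337])} [ 5.43182150e-05  8.49369011e-01 -5.27799465e-01  6.29271026e-05]
```

View pics/top0.png

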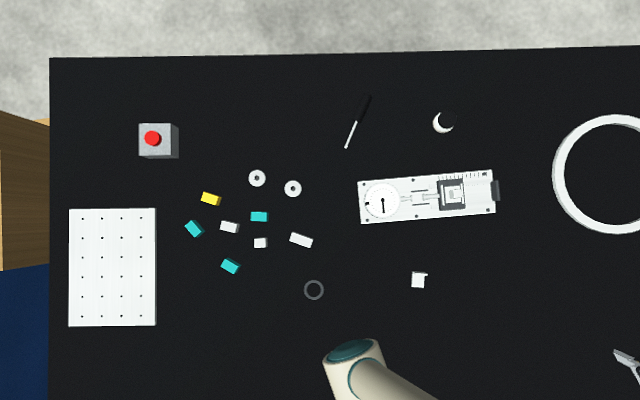

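View pics/scene0.png

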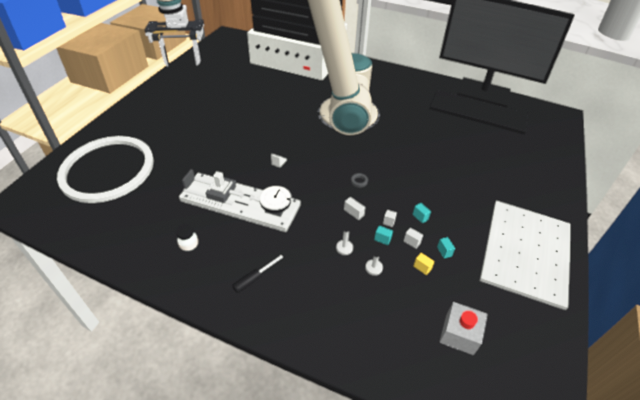

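```bash
cat > h.py <<'E'
from plant import r, gripper_to, inverse_kinematics, vision, models, telemetry
import cv2, numpy as np
from scipy.spatial.transform import Rotation as R
def q(psi): return [0,np.cos(psi/2),np.sin(psi/2),0]
def pose(k):
    Rc=R.from_quat(np.roll(k["orientation"],-1)).as_matrix()
    K=np.array([[k["fx"],0,k["cx"]],[0,k["fy"],k["cy"]],[0,0,1]])
    return Rc,np.array(k["position"]),K,np.array(k["D"],float)
def proj(k,P):
    Rc,p,K,D=pose(k)
    return cv2.projectPoints(np.asarray(P,float).reshape(-1,3),cv2.Rodrigues(Rc.T)[0],-Rc.T@p,K,D)[0].reshape(-1,2)
def ray(k,px):
    Rc,p,K,D=pose(k)
    u=cv2.undistortPoints(np.asarray(px,float).reshape(-1,1,2),K,D).reshape(-1,2)
    return p,np.c_[u,np.ones(len(u))]@Rc.T
def onplane(k,px,z):
    p,d=ray(k,px); return p+d*((z-p[2])/d[:,2])[:,None]
def metric(im,k,z,c,psi,w,h,res):
    """top view of plane z about c, image right=+local x, up=+local y; res m/px"""
    nx,ny=int(w/res),int(h/res)
    a,b=np.meshgrid((np.arange(nx)-nx/2)*res,-(np.arange(ny)-ny/2)*res)
    cs,sn=np.cos(psi),np.sin(psi)
    P=np.stack([c[0]+a*cs-b*sn,c[1]+a*sn+b*cs,np.full_like(a,z)],-1)
    uv=proj(k,P).astype(np.float32).reshape(ny,nx,2)
    return cv2.remap(im,uv,None,cv2.INTER_CUBIC)
def snap(name,f=None):
    k=vision.get_calibration(name); im=vision.snapshot(name)
    if f: cv2.imwrite(f"pics/{f}.png",im[:,:,::-1]); np.savez(f"pics/{f}.npz",im=im,**k)
    return im,k
def load(f):
    d=np.load(f"pics/{f}.npz"); return d["im"],{n:d[n] for n in d if n!="im"}
E
python3 - <<'E'
from h import *
for i,p in enumerate([(0.57,-0.17,0.23),(0.565,-0.09,0.23)]):
    r.move_to(p,q(0.07)); print(telemetry.current_t())
    im,k=snap("wrist",f"w{i}")
    print(np.round(k["position"],3))
    for t in ["nose","post_top","seat","pin_tip","dial_centre","needle_tip","set_mark","stage","carriage"]:
        print(t,[(np.round(d["at"],4).tolist(),round(d["score"],2)) for d in models.mark_of(t,"wrist")[:2]])
a=[metric(*load(f"w{i}"),z,(0.565,-0.12),0.0,0.15,0.37,0.0008) for i in (0,1) for z in (0.02,0.0695)]
cv2.imwrite("pics/m0.png",np.hstack(a)[:,:,::-1])
E
```

```text
3.0083
[ 0.565 -0.091  0.382]
nose [([0.5712, -0.1152, 0.0387], 0.92)]
post_top [([0.57, -0.1879, 0.0946], 0.61)]
seat [([0.5696, -0.1117, 0.0221], 0.55)]
pin_tip [([0.5643, -0.0879, 0.0413], 0.57)]
dial_centre [([0.5594, -0.0133, 0.0704], 0.68)]
needle_tip [([0.5257, -0.0132, 0.0681], 0.84), ([0.5615, -0.0852, 0.0424], 0.51)]
set_mark []
stage [([0.5704, -0.1181, -0.0061], 0.55)]
carriage [([0.5713, -0.185, 0.0217], 0.74)]
3.925
[ 0.56  -0.009  0.383]
nose [([0.5699, -0.1141, 0.0202], 0.67), ([0.5713, -0.1148, 0.0374], 0.57)]
post_top [([0.5736, -0.1855, 0.0956], 0.89)]
seat [([0.5682, -0.1167, 0.0207], 0.68), ([0.5289, -0.0141, 0.0674], 0.39)]
pin_tip [([0.5651, -0.0841, 0.0402], 0.55)]
dial_centre [([0.5606, -0.0104, 0.0697], 0.84), ([0.57, -0.1869, 0.0962], 0.27)]
needle_tip [([0.5276, -0.0156, 0.0679], 0.69)]
set_mark [([0.5577, 0.0191, 0.0703], 0.76), ([0.5714, -0.1879, 0.0942], 0.6)]
stage [([0.569, -0.1178, -0.0042], 0.76)]
carriage [([0.5716, -0.1805, 0.0221], 0.82)]
```

View pics/m0.png

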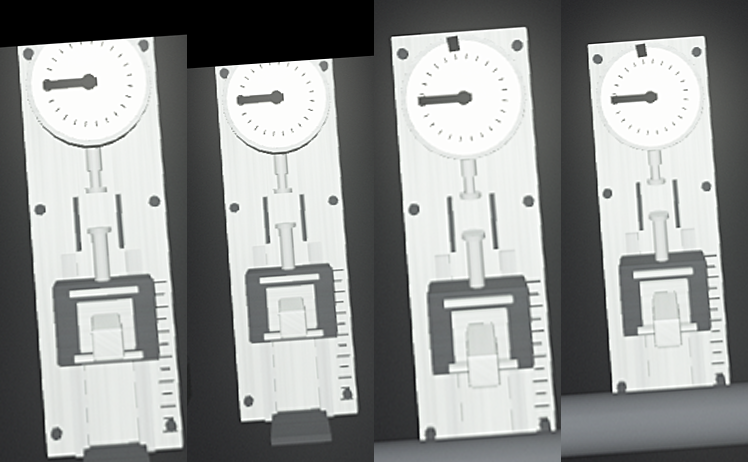

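```bash
cat > m.py <<'E'
from h import *
res=0.0004
def fit(f,lohi):
    im,k=load(f)
    m=cv2.cvtColor(metric(im,k,0.02,(0.565,-0.12),0.07,0.16,0.40,res),cv2.COLOR_RGB2GRAY)
    L=[];Rr=[]
    for j in range(0,m.shape[0]):
        y=-(j-m.shape[0]/2)*res
        if not lohi[0]<y<lohi[1]: continue
        b=np.where(m[j]>130)[0]
        if len(b)<100: continue
        L.append((y,(b[0]-m.shape[1]/2)*res)); Rr.append((y,(b[-1]-m.shape[1]/2)*res))
    out=[]
    for e in (L,Rr):
        e=np.array(e)
        for _ in range(3):
            c=np.polyfit(e[:,0],e[:,1],1); d=abs(np.polyval(c,e[:,0])-e[:,1]); e=e[d<max(0.0008,np.median(d)*2)]
        out.append(c)
    return out,m
if __name__=="__main__":
    for f,l in (("w0",(-0.14,0.08)),("w1",(-0.10,0.12))):
        c,m=fit(f,l); print(f,np.round(c,4),"yaw",0.07-np.mean([c[0][0],c[1][0]]))
        # top edge along centre columns
        w=m.shape[1]
        tops=[(np.where(m[:,x]>130)[0][0]) for x in range(int(w*.25),int(w*.75),20)]
        print("ends y", [round(-(t-m.shape[0]/2)*res,4) for t in tops])
    a=[metric(*load(f),z,(0.567,-0.13),0.07,0.12,0.17,0.0003) for f in("w0","w1") for z in (0.026,)]
    b=[metric(*load(f),0.099,(0.57,-0.187),0.07,0.12,0.06,0.0003) for f in("w0","w1")]
    cv2.imwrite("pics/m1.png",np.vstack([np.hstack(a),np.hstack(b)])[:,:,::-1])
E
python3 m.py
```

```text
w0 [[-0.0031 -0.0501]
 [-0.0024  0.0586]] yaw 0.07270719717988226
ends y [np.float64(0.152), np.float64(0.152), np.float64(0.152), np.float64(0.152), np.float64(0.152), np.float64(0.1516), np.float64(0.152), np.float64(0.152), np.float64(0.152), np.float64(0.152)]
w1 [[-0.0034 -0.0501]
 [-0.0023  0.0587]] yaw 0.07283748744816605
ends y [np.float64(0.1596), np.float64(0.1596), np.float64(0.1596), np.float64(0.1596), np.float64(0.16), np.float64(0.16), np.float64(0.16), np.float64(0.16), np.float64(0.16), np.float64(0.16)]
```

View pics/m1.png

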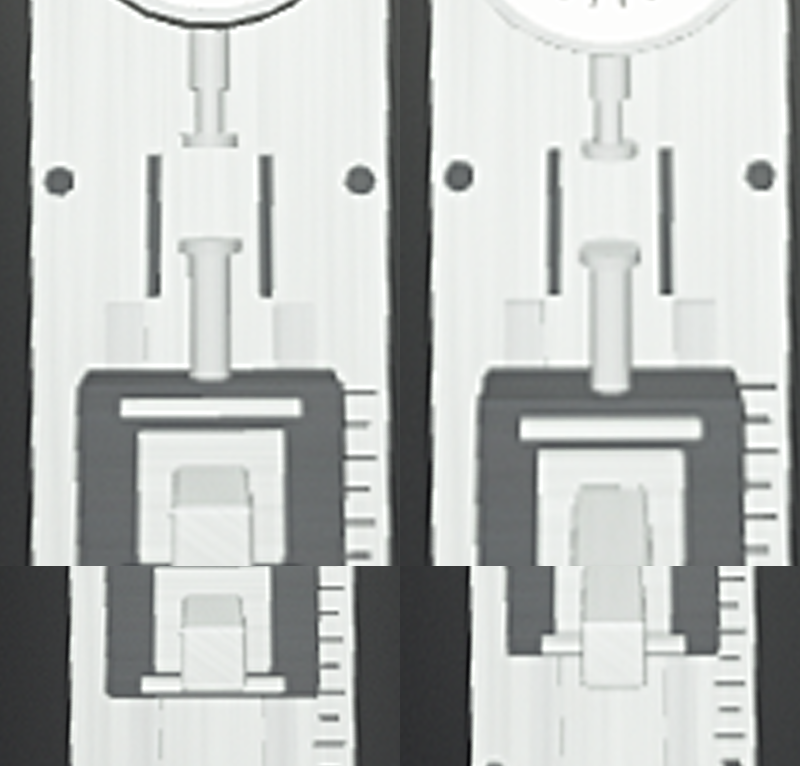

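```bash
python3 - <<'E'
from h import *
psi=0.0728; ey=np.array([-np.sin(psi),np.cos(psi),0])
P=np.array([0.5737,-0.1837,0.086])
r.move_to(P+[0,0,0.05],q(psi)); gripper_to(0.045)
r.move_l(P,vel=0.1); gripper_to(0.0,f_grip=30); print("open",telemetry.current_opening())
print(r.move_l(P-0.050*ey,vel=0.06), telemetry.current_wrist_force(), telemetry.current_t())
gripper_to(0.045); r.move_l(P-0.05*ey+[0,0,0.06],vel=0.15)
for i,p in enumerate([(0.49,0.32,0.2),(0.50,0.36,0.2)]):
    r.move_to(p,q(psi)); im,k=snap("wrist",f"g{i}")
    print(telemetry.current_t())
    for t in ["gauge","gauge_short","gauge_long"]:
        print(t,[(np.round(d["at"],4).tolist(),round(d["score"],2)) for d in models.mark_of(t,"wrist")[:4]])
a=[metric(*load(f"g{i}"),z,(0.49,0.35),0,0.18,0.24,0.0008) for i in (0,1) for z in (0.0,0.036)]
cv2.imwrite("pics/m2.png",np.hstack(a)[:,:,::-1])
E
```

```text
open 0.019898328155802752
False [-3.96916728  4.73027757  5.88555657] 8.05
11.2667
gauge [([0.4952, 0.4622, 0.0014], 0.97), ([0.5764, 0.4195, -0.0045], 0.91), ([0.5226, 0.3013, -0.0005], 0.78), ([0.3985, 0.3736, 0.0008], 0.76)]
gauge_short [([0.4551, 0.2983, -0.0003], 0.73)]
gauge_long [([0.4652, 0.1857, 0.0018], 0.78)]
11.75
gauge [([0.3968, 0.3726, -0.0002], 0.94), ([0.4963, 0.4603, 0.0002], 0.8), ([0.4975, 0.3687, -0.0], 0.75), ([0.5251, 0.2993, 0.0021], 0.71)]
gauge_short []
gauge_long [([0.4638, 0.189, 0.0], 0.68)]
```

View pics/m2.png

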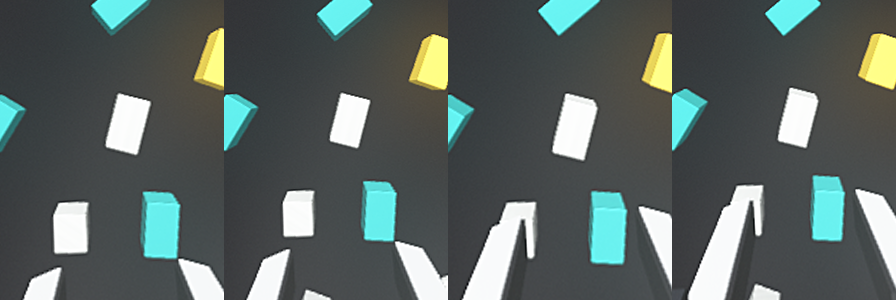

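```bash
python3 - <<'E'
from h import *
out=[]
for i in (0,1):
  im,k=load(f"g{i}")
  for z in (0.030,0.036,0.042):
    m=metric(im,k,z,(0.497,0.37),0,0.08,0.08,0.0002); g=cv2.cvtColor(m,cv2.COLOR_RGB2GRAY)
    mx=g[g>150]; top=((g>np.percentile(mx,60)-12)&(m.min(2)>140)).astype(np.uint8)
    n,l,st,c=cv2.connectedComponentsWithStats(top); b=1+np.argmax(st[1:,4])
    top=cv2.morphologyEx((l==b).astype(np.uint8),cv2.MORPH_OPEN,np.ones((15,15)))
    (cx,cy),(w,h),a=cv2.minAreaRect(np.argwhere(top)[:,::-1].astype(np.float32))
    print(i,z,np.round([0.497+(cx-200)*.0002,0.37-(cy-200)*.0002,w*.0002,h*.0002,a],4),np.percentile(mx,[10,50,90]))
    if z==0.036: out.append(m)
cv2.imwrite("pics/m3.png",np.hstack(out)[:,:,::-1])
E
```

```text
0 0.03 [ 0.5008  0.3736  0.0235  0.0396 14.547 ] [241. 253. 255.]
0 0.036 [ 0.5005  0.3741  0.0231  0.0388 14.449 ] [241. 253. 255.]
0 0.042 [ 0.5002  0.3746  0.0226  0.0381 14.4568] [242. 253. 255.]
1 0.03 [ 0.5008  0.3734  0.0236  0.0403 14.444 ] [235. 253. 255.]
1 0.036 [ 0.5007  0.3747  0.0231  0.0396 14.3814] [235. 253. 255.]
1 0.042 [ 0.5006  0.376   0.0227  0.0389 14.5111] [226. 253. 255.]
```

View pics/m3.png

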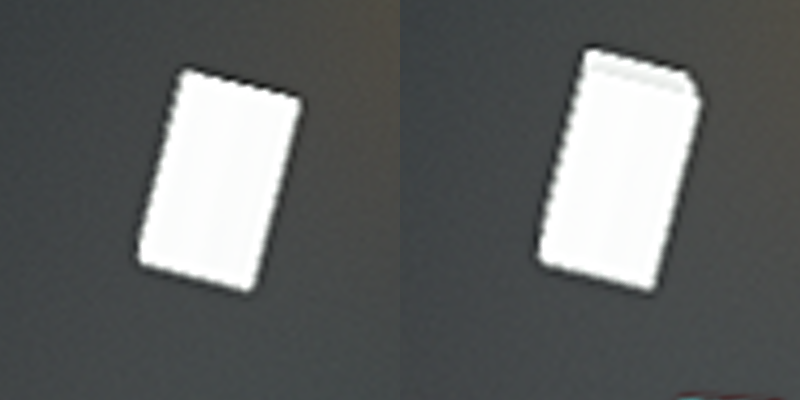

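```bash
python3 - <<'E'
from h import *
psi=0.0728
G=np.array([0.5006,0.3742,0.034])
r.move_to(G+[0,0,0.07],q(-0.252)); gripper_to(0.05)
print(r.move_l(G,vel=0.1,guard=8)); gripper_to(0.0,f_grip=30); print("open",telemetry.current_opening(),telemetry.current_ee_pos())
r.move_l(G+[0,0,0.166],vel=0.25)
S=np.array([0.569,-0.1119,0.054])
r.move_to(S+[0,0,0.10],q(psi)); r.move_l(S+[0,0,0.014],vel=0.12)
print(telemetry.current_opening(),telemetry.current_t(),telemetry.current_ee_pos())
im,k=snap("wrist","p0"); im2,k2=snap("scene","p0s")
a=cv2.resize(im,(640,400)); uv=proj(k2,[S])[0].astype(int); x,y=uv
b=cv2.resize(im2[y-40:y+40,x-64:x+64],(320,200),interpolation=cv2.INTER_CUBIC)
cv2.imwrite("pics/p0v.png",np.vstack([a,np.hstack([b,np.zeros_like(b)])])[:,:,::-1])
E
```

```text
False
open 0.023494322307535842 [0.50060419 0.37432634 0.03442817]
0.023861065862477937 17.55 [ 0.56976488 -0.11193284  0.0686315 ]
```

View pics/p0v.png

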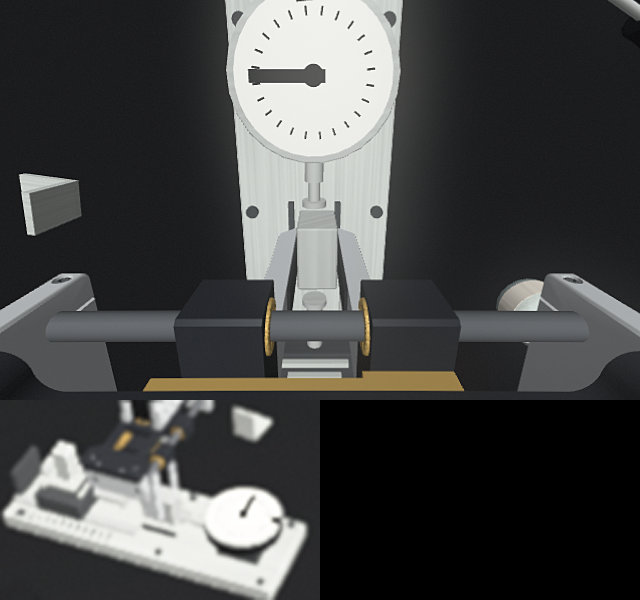

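```bash
python3 - <<'E'
from h import *
psi=0.0728; S=np.array([0.569,-0.1119,0.0538])
print(r.move_l(S,vel=0.03,guard=5),telemetry.current_ee_pos(),telemetry.current_wrist_force())
gripper_to(0.036); r.move_l(S+[0,0,0.08],vel=0.15)
# look at seat from above, then at dial
r.move_to([0.565,-0.12,0.21],q(psi)); im,k=snap("wrist","s0"); print(telemetry.current_t())
for t in ["gauge","nose","post_top","set_mark","needle_tip","dial_centre"]:
    print(t,[(np.round(d["at"],4).tolist(),round(d["score"],2)) for d in models.mark_of(t,"wrist")[:2]])
a=[metric(im,k,z,(0.567,-0.13),psi,0.12,0.26,0.0005) for z in (0.056,0.038)]
d=metric(im,k,0.0695,(0.56,-0.013),psi,0.1,0.1,0.0003); d=cv2.copyMakeBorder(d,0,520-d.shape[0],0,0,cv2.BORDER_CONSTANT)
cv2.imwrite("pics/s0v.png",np.hstack(a+[d])[:,:,::-1])
E
```

```text
True [ 0.56873157 -0.11184118  0.05430605] [ 0.04418097 -0.20778655  3.67530756]
19.6833
gauge [([0.5685, -0.1205, 0.0177], 0.77)]
nose [([0.5768, -0.1603, 0.0389], 0.69)]
post_top [([0.5784, -0.2351, 0.0965], 0.63)]
set_mark [([0.5552, 0.0201, 0.0692], 0.62)]
needle_tip [([0.5265, -0.0173, 0.0664], 0.76), ([0.5685, -0.1159, 0.0211], 0.54)]
dial_centre [([0.5603, -0.0121, 0.0686], 0.82)]
```

View pics/s0v.png

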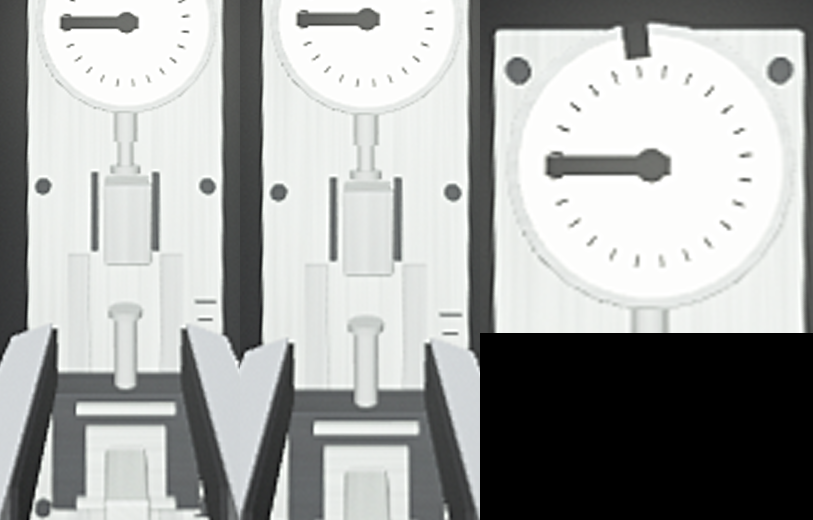

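```bash
cat >> h.py <<'E'
PSI=0.0728; EY=np.array([-np.sin(PSI),np.cos(PSI),0]); P0=np.array([0.5773,-0.2336,0.086]); DC=np.array([0.5605,-0.0125,0.0695])
def dial(im,k,save=None):
    res=0.0002; m=metric(im,k,0.0695,DC,PSI,0.1,0.1,res)
    g=cv2.GaussianBlur(cv2.cvtColor(m,cv2.COLOR_RGB2GRAY),(5,5),0); dk=(g<125).astype(np.uint8)
    hub=cv2.morphologyEx(dk,cv2.MORPH_OPEN,cv2.getStructuringElement(cv2.MORPH_ELLIPSE,(41,41)))
    yy,xx=np.mgrid[:g.shape[0],:g.shape[1]]
    near=np.hypot(xx-250,yy-250)<60
    c=np.array([xx[(hub>0)&near].mean(),yy[(hub>0)&near].mean()])
    dx,dy=(xx-c[0])*res,-(yy-c[1])*res; rr=np.hypot(dx,dy); b=dk>0
    def cw(s): return np.degrees(np.pi-np.arctan2(dy[s].mean(),dx[s].mean()))   # clockwise from -x
    n=cw(b&(rr>.010)&(rr<.022))
    n2,l=cv2.connectedComponents((b&(rr>.0325)&(rr<.039)).astype(np.uint8))
    i=max(range(1,n2),key=lambda i:(l==i).sum()); mk=cw(l==i)
    if save: cv2.imwrite(f"pics/{save}.png",m[:,:,::-1])
    return np.round([n,mk,mk-n,np.radians(mk-n)/.4,*c,(l==i).sum()],2)
def look(f):
    r.move_to([*(DC-0.075*EY)[:2],0.13],q(PSI)); im,k=snap("wrist",f); return dial(im,k,f+"d")
E
python3 - <<'E'
from h import *
print(dial(*load("s0")),dial(*load("w1")))
r.move_to(P0-0.034*EY+[0,0,0.05],q(PSI)); gripper_to(0.0,f_grip=30); print(telemetry.current_opening())
print(r.move_l(P0-0.034*EY,vel=0.1,guard=8))
f0=telemetry.current_wrist_force()
print(r.move_l(P0-0.003*EY,vel=0.05,guard=25),telemetry.current_wrist_force()-f0)
print(r.move_l(P0+0.020*EY,vel=0.015,guard=25),telemetry.current_wrist_force()-f0,telemetry.current_ee_pos(),telemetry.current_t())
r.move_l(P0+0.010*EY,vel=0.05);r.move_l(P0+0.010*EY+[0,0,0.05],vel=0.15)
print(look("d1"),telemetry.current_t())
im,k=load("d1")
for z in (0.056,0.099): cv2.imwrite(f"pics/d1_{int(z*1000)}.png",metric(im,k,z,(0.567,-0.15),PSI,0.12,0.2,0.0005)[:,:,::-1])
a=[cv2.imread(f"pics/{n}.png") for n in("d1_56","d1_99","d1d")]
b=[cv2.copyMakeBorder(i,0,500-i.shape[0],0,0,cv2.BORDER_CONSTANT)[:, :300] if i.shape[1]<300 else cv2.resize(i,(300,300)) for i in a]
b[2]=cv2.copyMakeBorder(b[2],0,200,0,0,cv2.BORDER_CONSTANT)
cv2.imwrite("pics/d1v.png",np.hstack(b))
E
```

```text
[ 359.46   83.13 -276.33  -12.06  253.63  250.2  1079.  ] [ 359.79   83.44 -276.35  -12.06  254.12  250.43  995.  ]
0.0006644415469237118
False
False [ 0.06294667 -4.00357624 -0.44219722]
False [ 0.34820763 -8.60657471 -3.11520628] [ 0.57641415 -0.21657507  0.08667088] 24.475
[4.0000e-02 8.3280e+01 8.3240e+01 3.6300e+00 2.5352e+02 2.5005e+02
 1.1020e+03] 25.9667
```

View pics/d1v.png

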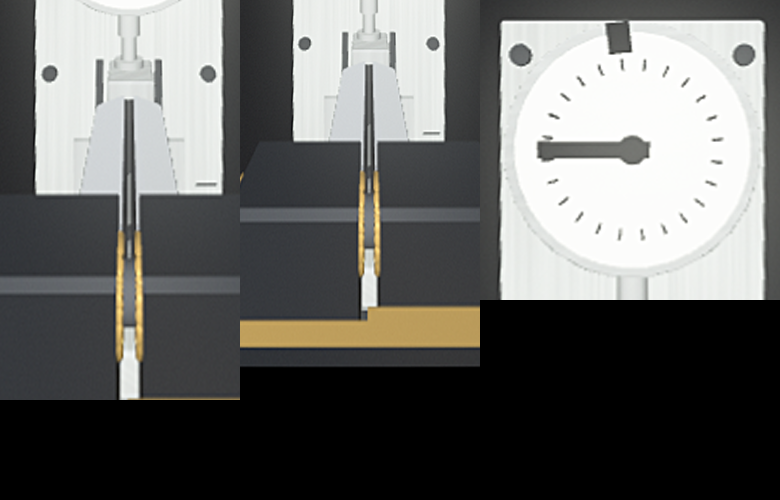

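```bash
cat >> h.py <<'E'
def tdial(cam="top"):
    im,k=snap(cam)
    try: return dial(im,k,"last_"+cam)
    except Exception as e: return np.full(7,np.nan)
def prog(): return 1000*float((telemetry.current_ee_pos()-P0)@EY)
E
python3 - <<'E'
from h import *
print("top",tdial(),"scene",tdial("scene"))
r.move_l([*(P0+0.008*EY)[:2],0.136],vel=0.2); r.move_l(P0+0.008*EY,vel=0.1,guard=8)
r.move_l(P0+0.019*EY,vel=0.04); s=0.019
while s<0.030:
    s+=0.001; r.move_l(P0+s*EY,vel=0.01); t=tdial(); print(round(s,4),round(prog(),2),t[:3],np.round(telemetry.current_wrist_force()[1],1),round(telemetry.current_t(),2))
    if not t[0]<30 and not t[0]>330: break
E
```

```text
top [nan nan nan nan nan nan nan] scene [nan nan nan nan nan nan nan]
0.02 17.74 [nan nan nan] -7.8 28.28h.py:39: RuntimeWarning: Mean of empty slice.
  c=np.array([xx[(hub>0)&near].mean(),yy[(hub>0)&near].mean()])
  ret = ret.dtype.type(ret / rcount)
h.py:41: RuntimeWarning: Mean of empty slice.
  def cw(s): return np.degrees(np.pi-np.arctan2(dy[s].mean(),dx[s].mean()))   # clockwise from -x
```

```bash
cat >> h.py <<'E'
from scipy.ndimage import map_coordinates
def sdial(cam,off=(0,0),save=None):
    im,k=snap(cam); res=0.0002; m=metric(im,k,0.0695,DC,PSI,0.1,0.1,res)
    if save: cv2.imwrite(f"pics/{save}.png",m[:,:,::-1])
    g=255.-cv2.cvtColor(m,cv2.COLOR_RGB2GRAY)
    th=np.radians(np.arange(-60,140,.5)); s=[]
    for lo,hi in ((8,23),(34,38)):
        rr=np.arange(lo,hi,.5)*.001/res
        x=250+off[0]/.2-np.outer(np.cos(th),rr); y=250-off[1]/.2-np.outer(np.sin(th),rr)
        v=map_coordinates(g,[y,x],order=1).mean(1); v=np.clip(v-v.max()*.5,0,None)
        i=v.argmax(); w=v.copy(); w[abs(np.arange(len(v))-i)>50]=0
        s.append(np.degrees((w*th).sum()/w.sum()))
    return np.round(s,1)
E
python3 - <<'E'
from h import *
for c in("top","scene"): print(c,sdial(c,save="x"+c))
cv2.imwrite("pics/xv.png",cv2.resize(np.hstack([cv2.imread("pics/xtop.png"),cv2.imread("pics/xscene.png")]),(700,350)))
E
```

```text
top [ 4.2 82.2]
scene [ 1.9 83. ]
```

View pics/xv.png

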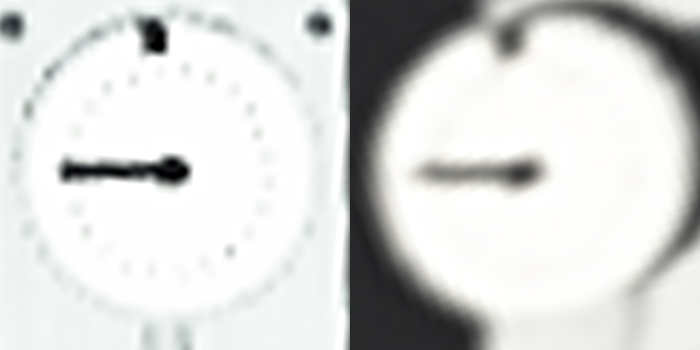

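```bash
python3 - <<'E'
from h import *
O=(-0.9,1.1); print(sdial("top",O)); s=0.020
while s<0.032:
    s+=0.001; r.move_l(P0+s*EY,vel=0.01); t=sdial("top",O); print(round(s,4),round(prog(),2),t,np.round(telemetry.current_wrist_force()[1],1),round(telemetry.current_t(),2))
    if t[0]>42: break
E
```

```text
[ 0.1 83. ]
0.021 18.2 [ 0.2 83. ] -8.7 28.73
0.022 18.99 [ 0.2 83. ] -9.1 29.03
0.023 19.8 [14.5 83. ] -9.4 29.33
0.024 20.47 [29. 83.] -9.6 29.63
0.025 21.13 [43.1 83. ] -10.2 29.93
```

```bash
python3 - <<'E'
from h import *
O=(-0.9,1.1); s=0.025
r.hold(0.5); print("held",round(prog(),2),sdial("top",O))
while s<0.028:
    s+=0.0005; r.move_l(P0+s*EY,vel=0.01); r.hold(0.2); t=sdial("top",O); print(round(s,4),round(prog(),2),t,np.round(telemetry.current_wrist_force()[1],1),round(telemetry.current_t(),2))
    if t[0]>66: break
r.move_l(P0+0.012*EY,vel=0.05); r.move_l(P0+0.012*EY+[0,0,0.05],vel=0.2)
print(sdial("top",O),look("d2"),telemetry.current_t())
E
```

```text
held 21.16 [43.1 83. ]
0.0255 21.38 [47.3 83. ] -10.9 30.98
0.026 21.65 [53.7 83. ] -11.4 31.48
0.0265 21.96 [60.4 83. ] -11.4 31.98
0.027 22.3 [67.4 83. ] -12.4 32.48
[67.4 83.1] [6.936e+01 8.326e+01 1.390e+01 6.100e-01 2.535e+02 2.495e+02 1.135e+03] 34.0333
```

```bash
cat > push.py <<'E'
from h import *
import sys
s0,ntop,nprog=float(sys.argv[1]),float(sys.argv[2]),float(sys.argv[3]); tag=sys.argv[4]
O=(-0.9,1.1); s=s0
r.move_l([*(P0+0.012*EY)[:2],0.136],vel=0.2); r.move_l(P0+0.012*EY,vel=0.1,guard=8)
r.move_l(P0+s*EY,vel=0.03); r.hold(0.2); print(round(s,4),round(prog(),2),sdial("top",O))
while s<0.0295:
    s+=0.0002; r.move_l(P0+s*EY,vel=0.01); r.hold(0.15); t=sdial("top",O); p=prog(); print(round(s,4),round(p,2),t,round(telemetry.current_t(),2))
    if t[0]>=ntop or p>=nprog: break
r.move_l(P0+0.012*EY,vel=0.05); r.move_l(P0+0.012*EY+[0,0,0.05],vel=0.2)
print(sdial("top",O),look(tag),telemetry.current_t())
E
python3 push.py 0.0265 78.8 22.84 d3
```

```text
0.0265 22.26 [68.5 83. ]
0.0267 22.27 [68.5 83. ] 36.84
0.0269 22.29 [68.5 83. ] 37.29
0.0271 22.31 [68.5 83.1] 37.74
0.0273 22.32 [68.5 83. ] 38.19
0.0275 22.31 [68.5 83.1] 38.64
0.0277 22.35 [68.5 83.1] 39.09
0.0279 22.34 [68.5 83.1] 39.54
0.0281 22.37 [68.5 83. ] 39.99
0.0283 22.51 [72.  82.9] 40.44
0.0285 22.63 [74.9 82.8] 40.89
0.0287 22.77 [77.3 82.8] 41.34
0.0289 22.88 [80.7 83. ] 41.79
[80.7 83. ] [8.1950e+01 8.3180e+01 1.2300e+00 5.0000e-02 2.5377e+02 2.4987e+02
 1.1090e+03] 43.3833
```

```bash
python3 - <<'E'
from h import *
r.move_to([0.565,-0.11,0.23],q(PSI)); im,k=snap("wrist","e0"); print(dial(im,k,"e0d"),telemetry.current_t())
for t in ["post_top","nose","gauge","carriage"]:
    print(t,[(np.round(d["at"],4).tolist(),round(d["score"],2)) for d in models.mark_of(t,"wrist")[:2]])
a=cv2.imread("pics/d3d.png")
b=[metric(im,k,z,c,PSI,0.1,0.125,0.0004)[:,:,::-1] for z,c in((0.099,(0.572,-0.18)),(0.056,(0.567,-0.13)))]
b=np.vstack(b)[:500]; b=cv2.copyMakeBorder(b,0,500-b.shape[0],0,0,cv2.BORDER_CONSTANT)
cv2.imwrite("pics/e0v.png",np.hstack([a,b]))
E
```

```text
[8.164e+01 8.310e+01 1.450e+00 6.000e-02 2.540e+02 2.495e+02 1.068e+03] 43.925
post_top []
nose [([0.571, -0.1268, 0.0383], 0.6)]
gauge [([0.567, -0.1065, 0.0237], 0.74)]
carriage [([0.5707, -0.19, 0.0215], 0.71)]
```

View pics/e0v.png

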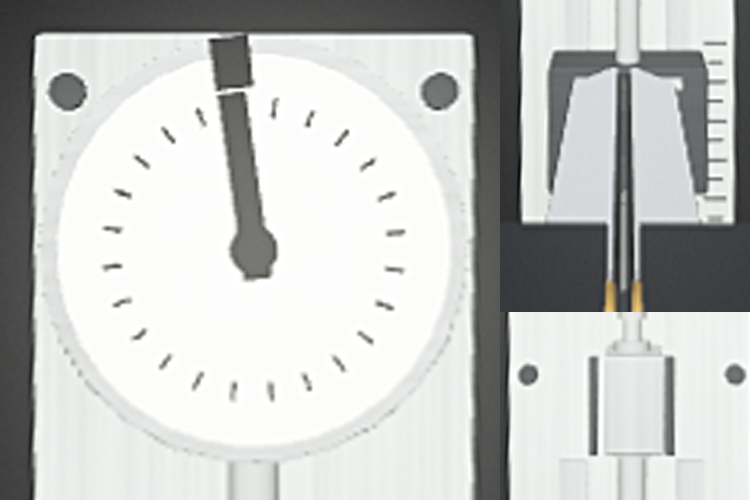

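```bash
python3 - <<'E'
from h import *
r.move_to([0.565,-0.09,0.23],q(PSI)); gripper_to(0.09); im,k=snap("wrist","e1"); print(dial(im,k),telemetry.current_t())
for t in ["post_top","carriage","nose"]:
    print(t,[(np.round(d["at"],4).tolist(),round(d["score"],2)) for d in models.mark_of(t,"wrist")[:2]])
b=[metric(*load(f),z,c,PSI,0.11,0.12,0.0003)[:,:,::-1] for f,c in(("e1",(0.573,-0.19)),("w1",(0.572,-0.18))) for z in(0.099,0.050)]
cv2.imwrite("pics/e1v.png",cv2.resize(np.vstack([np.hstack(b[:2]),np.hstack(b[2:])]),(550,600)))
E
```

```text
h.py:39: RuntimeWarning: Mean of empty slice.
  c=np.array([xx[(hub>0)&near].mean(),yy[(hub>0)&near].mean()])
  ret = ret.dtype.type(ret / rcount)
h.py:41: RuntimeWarning: Mean of empty slice.
  def cw(s): return np.degrees(np.pi-np.arctan2(dy[s].mean(),dx[s].mean()))   # clockwise from -x
Traceback (most recent call last):
  File "h.py", line 44, in dial
    i=max(range(1,n2),key=lambda i:(l==i).sum()); mk=cw(l==i)
ValueError: max() iterable argument is empty
```

```bash
python3 - <<'E'
from h import *
im,k=load("e1"); print(k["position"],k["orientation"],telemetry.current_ee_pos(),telemetry.current_t(),im.mean())
print("top",sdial("top",(-0.9,1.1)))
b=[metric(*load(f),z,c,PSI,0.11,0.12,0.0003)[:,:,::-1] for f,c in(("e1",(0.573,-0.19)),("w1",(0.572,-0.18))) for z in(0.099,0.050)]
b=cv2.resize(np.vstack([np.hstack(b[:2]),np.hstack(b[2:])]),(400,436))
a=cv2.resize(im[:,:,::-1],(400,250)); t=cv2.resize(metric(*snap("top"),0.0695,DC,PSI,0.12,0.12,0.0003)[:,:,::-1],(186,186))
a=np.vstack([a,cv2.copyMakeBorder(t,0,0,0,214,cv2.BORDER_CONSTANT)])
cv2.imwrite("pics/e1v.png",np.hstack([a,b]))
E
```

```text
[ 0.55963845 -0.01005364  0.38247255] [0.13970295 0.98952182 0.03602009 0.00567503] [ 0.56500326 -0.08997181  0.23000419] 45.825 76.44567838541667
top [80.7 83. ]
```

View pics/e1v.png

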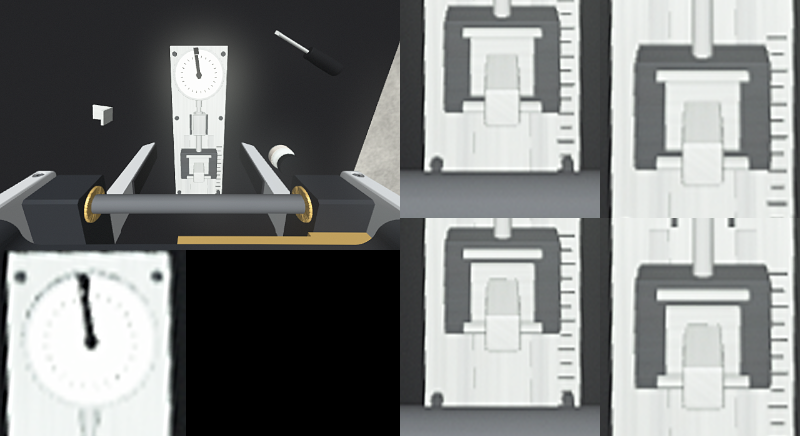

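```bash
python3 - <<'E'
from h import *
r.sign_off(); print(telemetry.current_t())
E
```

```text
the job is handed in; nothing more can be done
the job is handed in; nothing more can be done
```

The job is handed in with the needle about 1.3° short of the set mark (roughly 0.05 mm of pin travel), and it never ran past. I drew the carriage back 50 mm by its post and stood the 40 mm block in the seat. I then pushed the post from behind with closed fingers, in small forward steps, and backed away.

**Needle:** the last two wrist pictures put the needle 1.2° to 1.45° short of the mark, at about 83°. The top camera's coarser reading was 80.7° against 83°, the same after I let go. I left the small gap rather than risk running past.

**Play and block:** the last wrist picture shows the post forward in the carriage with no gap left at the front. The block sits square between the guides.

**Other things:** I moved nothing else on purpose, but I did not re-measure the other things on the table. The robot was clear of everything, and the clock read about 46 s at the last check.

**Checks that failed:** the needle-reading routine found no needle hub in the very last wrist picture. The picture itself shows the needle at the mark, and the top camera reading agreed. An early top-camera reading during the run-up also failed, so I replaced the method before the pin was reached. The arm gives by several millimetres under load, so I steered by the measured tool position and the needle instead of the commanded position.

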